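# Change the nutrient feed over from one seed tray to the other

## Robot

A 6-joint arm with a two-finger parallel gripper is mounted at the origin on the work surface. World frame = base frame: x ahead of the robot, y to its left, z up, the work surface at z = 0. Lengths are in m, angles in rad, forces in N, time in s.
With the tool pointing down it reaches from about 0.35 to 0.975 m from the base axis. Payload 4.9 kg.
Tool frame: the origin (TCP) lies at the very end of the fingers, on their centre line; the grasp point (between the pads) lies manip.grip_point_offset behind it (manip.grip_point_offset is the distance from the TCP to the grasp point, in m); z points along the fingers, y is the line along which they close (so a half turn about z gives the same grasp; the last joint's range is limited). The gripper opens to 85 mm and grips with 20 to 120 N. Pads are 22 mm wide; open, the fingers measure 114 mm over their backs; the gripper's body (76 mm by 85 mm) begins 54 mm behind the grasp point. The pads swing forward as they close: fully open they stand 13 mm farther back than shut.
Start: joints at [-0.119, 0.053, 1.613, -0, 1.476, -0.119], TCP at [0.625, 0, 0.231] pointing down, gripper open.
Joint ranges: [-3.01, 3.01], [-1.01, 2.22], [0.06, 2.58], [-1.02, 4.17], [0.09, 2.62], [-3.14, 3.14]. Speed limits (rad/s): [2.57, 2.57, 3.14, 3.14, 3.14, 3.14].

## Interface

Orientations are given as a unit quaternion [w, x, y, z].
In Python, from plant import manip gives the robot as it stands.
- The arm moves only by the shell command python3 -m crank 'ROWS' [OPENING]. ROWS is JSON, a list of rows, each an object of numbers: "x", "y", "z": the shift along the tool's x, y, z in cm; "turn": the turn about the tool's z in rad. In form: [{"x": .., "y": .., "z": .., "turn": ..}, ...]. A call has 1 to 5 rows; each row shifts and turns the commanded pose from where the row before left it, along the tool's axes as they then stand; what a row does not reach is not made up. A row lasts 1/10 s, in which the tool goes at most 50 mm and 8.59 degrees, less where a joint would pass 70% of its speed; a pose out of reach is approached as far as the arm can. A call with a gripper value outside its range is refused whole. OPENING is the opening in per cent of the stroke, from 0 (shut) to 100 (fully open), set as the call begins (- or left out, the last holds). The fingers move at their own pace and stop on an object; the grip force is fixed at half the most. Time passes only in rows, so rows that do not move let the fingers close. It gives the time, the measured TCP pose, the force, the opening and the grip force at its end, in the units of the state.
- manip.state(): the state, without advancing time (a new reading comes with each control period).
- manip.grab_frame(name): name is "scene" or "side" or "wrist"; returns (picture, depth): 384x512x3 uint8, red, green, blue; 384x512 float32, m along the optical axis (not along the pixel's ray), 0 where there is no reading.
- manip.camera_model(name): a dict with "mtx" (3x3 intrinsics, pixels), "world_to_cam" (4x4, takes a point from world to camera coordinates). Camera axes: x right, y down, z forward; pixel columns grow to the right and rows downward; lengths in m; the calibration is good to about 2 mm. A picture is of the moment at which its call begins: read the wrist's pose just before it. camera_model takes no time and is no camera call; for the wrist camera it gives the pose at the moment of the call.
- manip.job_done(): hands the job in; it is judged then, once.
The state is a dict: "time": time; "joint_pos": joint angles; "joint_vel": joint speeds; "joint_efforts": joint torques, N m; "tool_pos": TCP position; "tool_rot": TCP orientation; "contact_force": force on the tool from outside, world axes, zero at the start; "ft_torque": the same for the moment, N m; "gripper_width": opening from 0.0 (shut) to 1.0 (fully open); "grasp_force": force on a finger pad.
Only numpy, scipy, OpenCV 4.12 (cv2) and the standard library are available. Lean on these libraries where they do the work, as an engineer would, in place of code of your own. Each camera call takes 0.05 s, during which the arm holds its last target. There are 200 camera calls.

## Task

The tray of sprouts has had its share of nutrient solution, so change the feed over to the freshly sown tray beside it, opening before shutting so that the pump never works against two shut valves: first push the lever of the sown tray's valve fully open (lever along its pipe, against its stop), and only then push the lever of the sprout tray's valve fully shut (lever square across its pipe, against its stop). Push the levers with a fingertip or the outside of the fingers and do not grip them; leave the cup, the jar and the pot standing where they are, and finish with the hand clear.

Things in the scene. Friction and masses are not known exactly. Their poses are not given: they have to be found in the camera images.
- sprout_feed: Branch to the tray with small green sprouts in brown granules; left or right, drawn anew. Origin on the bench below the valve's stem axis; x along the pipe with the flow (away from the robot, to the tray), z up. Grey 26 mm pipe, centre 75 mm up; valve nuts 45 mm across, lever hub up to 128 mm. Green tray 374 x 236 x 55 mm, its near edge at x = 148 mm. Fixed.
- sown_feed: Branch to the freshly sown tray (brown granules, nothing green). Made exactly like the sprout branch, with the same origin and axes (origin on the bench below the valve's stem axis, x along the pipe to the tray); parallel to it, 250 mm to one side. Fixed.
- sprout_valve (a joint): Lever of the sprout tray's valve. 0 = shut: lever across its pipe, along the branch's -y (right). 1.571 = fully open: lever along its pipe, along +x (towards the tray). Opens anticlockwise seen from above; hard stop at each end; stays where left; takes about 0.4 N m (4 to 5 N at mid-sleeve). Starts at 1.2 to 1.571 (open).
- sown_valve (a joint): Lever of the sown tray's valve. 0 = shut: lever across its pipe, along the branch's -y (right). 1.571 = fully open: lever along its pipe, along +x (towards the tray). Opens anticlockwise seen from above; hard stop at each end; stays where left; takes about 0.4 N m (4 to 5 N at mid-sleeve). Starts at 0 to 0.15 (shut).
- sprout_valve_grip (a point): Middle of the black sleeve on the sprout tray's lever, 90 mm from the stem axis, 137 mm above the bench; x points outwards along the lever, z up. Sleeve 16 mm wide, 10 mm thick, from 45 to 129 mm from the axis. Highest thing below it: when open, a pipe nut 97 mm above the bench; when shut, the bench.
- sown_valve_grip (a point): Middle of the black sleeve on the sown tray's lever, 90 mm from the stem axis, 137 mm above the bench; x points outwards along the lever, z up. Sleeve 16 mm wide, 10 mm thick, from 45 to 129 mm from the axis. Highest thing below it: when open, a pipe nut 97 mm above the bench; when shut, the bench.
- header: Grey supply pipe, 32 mm (fittings 42 mm), 75 mm up, that both branches leave. Origin on the bench midway between the two stem axes, same axes as the branches. The pipe lies along y at x = -125 mm from y = -200 to 310 mm; a round gauge on it at y = 230 mm reaches 155 mm above the bench. Fixed.
- seed_cup_rim (a point): Clear sample cup, loose, 62 mm across, 45 mm high, standing between the two branches near the header (under 50 mm tall, so well below the levers). This point is the centre of its mouth. Not to be moved.
- seed_jar: Amber glass jar with white lid, loose, 54 mm across, 95 mm high, to the right of the right-hand branch; origin under its centre. Not to be moved.
- plug_pot: Black plastic plug pot, loose, 68 mm across the rim, 60 mm high, with a seedling in it, to the left of the left-hand branch; origin under its centre. Not to be moved.

How it is judged:
By the outcome, as a careful person would: the job done as asked, in the order asked, and still so for the second after the job is handed in, with the robot touching nothing.
It also fails if it takes over 50 s, if anything falls off the work surface, if the arm or the gripper's body presses on something with over 40 N, if the wrist force passes 120 N, or if a joint passes its speed limit or range.

## Working session

There is one attempt and no reset: what is moved stays moved. The work goes in short steps, Python scripts to look and compute and a shell command to move; the robot and the scene stay as the last step left them, time stands still between calls to the robot, and variables do not carry over. Pictures are saved under pics/ and viewed, at most 10 in all, crops included, and the job is handed in when it is done.

```bash
mkdir -p pics; cat > h.py <<'E'
import numpy as np,cv2
from plant import manip
def grab(n,tag):
    m=manip.camera_model(n); p,d=manip.grab_frame(n)
    cv2.imwrite(f'pics/{tag}.png',cv2.cvtColor(p,cv2.COLOR_RGB2BGR)); np.savez(f'pics/{tag}.npz',p=p,d=d,K=m['mtx'],T=m['world_to_cam'])
def pt(tag,u,v,z=None):
    f=np.load(f'pics/{tag}.npz');K,T=f['K'],np.array(f['T']);r=np.linalg.inv(K)@[u,v,1];Ti=np.linalg.inv(T)
    if z is None: return (Ti@np.r_[r*f['d'][int(v),int(u)],1])[:3]
    o=Ti[:3,3];w=Ti[:3,:3]@r;return o+w*(z-o[2])/w[2]
E
python3 - <<'E'
from h import *
grab('scene','s1');grab('side','d1');s=manip.state();print(s['tool_pos'],s['tool_rot'],s['time'])
a=cv2.imread('pics/s1.png');cv2.imwrite('pics/s1b.png',cv2.resize(a,(800,600)))
E
```

```text
[6.24435519e-01 7.52241070e-05 2.30188254e-01] [-7.17610668e-04  7.07098212e-01  7.07114743e-01 -5.86833551e-04] 0.1
```

View pics/s1b.png

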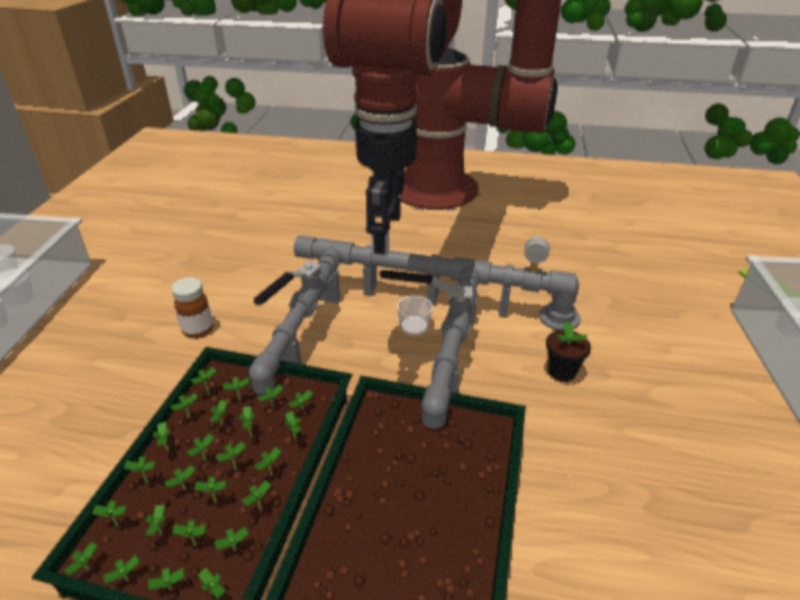

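The scene picture (800x600) shows the sprout branch on the robot's right, with its hub at about (315,268) and its lever at (255-295, 300-275). The sown branch is on the left, with its hub at about (465,285) and its lever pointing -y from (430,278) to (380,274). Next I'll get metric positions from the depth.

```bash
python3 - <<'E'
from h import *
for tag in ['s1','d1']:
    f=np.load(f'pics/{tag}.npz');p,d,K,T=f['p'],f['d'],f['K'],f['T']
    v,u=np.mgrid[:384,:512];R=np.stack([u,v,np.ones_like(u)],-1)@np.linalg.inv(K).T*d[...,None]
    W=(R-T[:3,3])@T[:3,:3]; z=W[...,2]
    m=((d>0)&(z>.120)&(z<.150)&(p.max(-1)<60)).astype(np.uint8)
    n,l,st,c=cv2.connectedComponentsWithStats(m)
    print(tag)
    for i in range(1,n):
        if st[i,4]<15: continue
        q=W[l==i];mu=q.mean(0);e=np.linalg.svd((q-mu)[:,:2],full_matrices=False)[2][0];t=(q-mu)[:,:2]@e
        print(st[i],mu.round(3),'dir',e.round(3),(mu[:2]+e*t.min()).round(3),(mu[:2]+e*t.max()).round(3))
for n,u,v in [('hubR',315,262),('hubL',465,280),('pipeR end',262,368),('pipeL end',433,410),('cup',415,303),('jar',188,287),('pot',567,340),('gauge',537,245)]:
    print(n,pt('s1',u*.64,v*.64).round(3))
a=cv2.imread('pics/d1.png');cv2.imwrite('pics/d1b.png',cv2.resize(a,(800,600)))
b=cv2.imread('pics/s1.png')[140:260,150:360];cv2.imwrite('pics/s1c.png',cv2.resize(b,(800,457),interpolation=cv2.INTER_CUBIC))
E
```

```text
s1
[292  87   5   8  18] [0.031 0.056 0.137] dir [-0.881  0.472] [0.044 0.05 ] [0.021 0.061]
[244 173  33   9 147] [0.572 0.021 0.14 ] dir [0.013 1.   ] [ 0.571 -0.02 ] [0.572 0.058]
[163 175  25  19 126] [ 0.636 -0.172  0.14 ] dir [ 0.942 -0.336] [ 0.596 -0.158] [ 0.672 -0.185]
d1
[249 163  18  20 132] [0.564 0.016 0.138] dir [-0.04  -0.999] [0.566 0.055] [ 0.563 -0.027]
[306 205  34   9 189] [ 0.629 -0.177  0.138] dir [-0.943  0.332] [ 0.667 -0.191] [ 0.591 -0.164]
[ 53 256   7  13  19] [ 0.057 -0.031  0.146] dir [-0.448 -0.894] [ 0.065 -0.017] [ 0.05  -0.046]
hubR [ 0.357 -0.2   -0.003]
hubL [0.497 0.107 0.089]
pipeR end [ 0.754 -0.154  0.09 ]
pipeL end [0.783 0.089 0.083]
cup [0.5   0.025 0.032]
jar [ 0.598 -0.338  0.093]
pot [0.605 0.27  0.076]
gauge [0.469 0.217 0.154]
```

View pics/d1b.png

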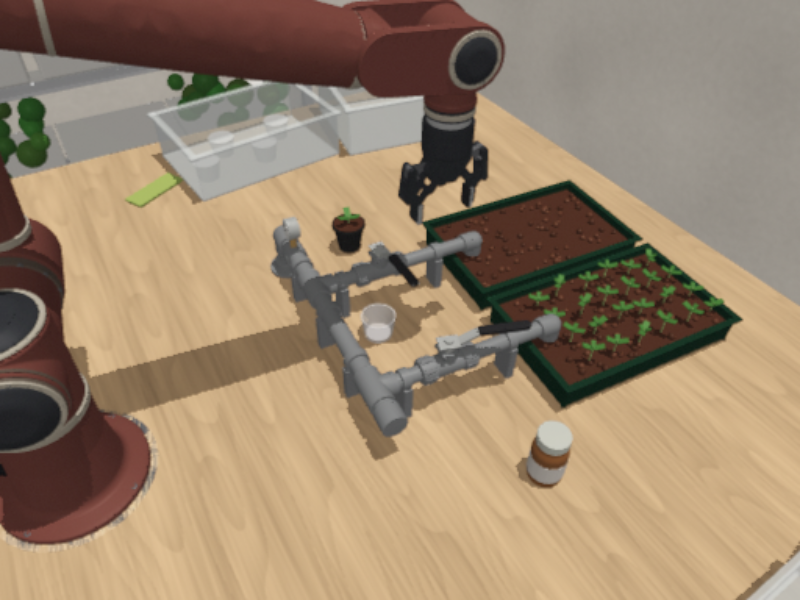

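View pics/s1c.png

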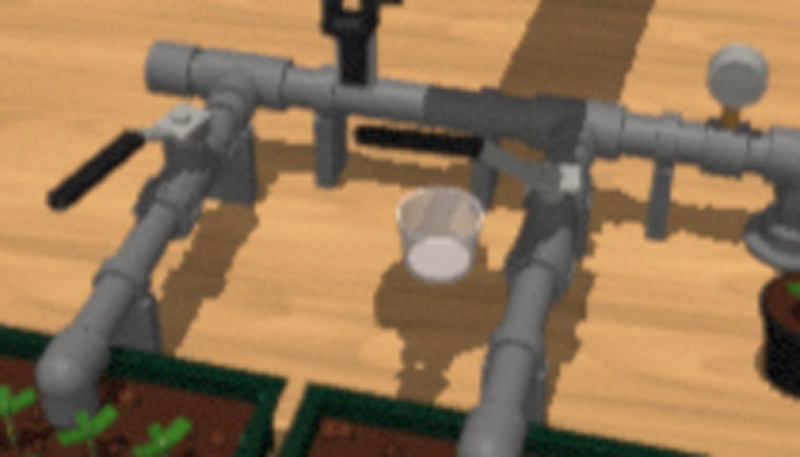

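The side view agrees: the sown lever (about (405,268)) lies across its pipe, and the sprout lever (about (505,328)) lies nearly along its pipe. The sown stem is at about (.568,.103) and the sprout stem at about (.550,-.146). They are 0.25 m apart with a yaw of about -0.06, which matches the sheet. I'll close the fingers, go to the robot side of the sown lever and take a close look.

```bash
python3 -m crank '[{"y":-4},{"y":-4,"x":1},{"y":-2},{},{}]' 0; python3 - <<'E'
from h import *
grab('wrist','w1');a=cv2.imread('pics/w1.png');cv2.imwrite('pics/w1b.png',cv2.resize(a,(800,600)))
print(manip.grip_point_offset)
f=np.load('pics/w1.npz');p,d,K,T=f['p'],f['d'],f['K'],f['T']
v,u=np.mgrid[:384,:512];W=((np.stack([u,v,np.ones_like(u)],-1)@np.linalg.inv(K).T*d[...,None])-T[:3,3])@T[:3,:3]
m=((d>0)&(abs(W[...,2]-.138)<.012)&(p.max(-1)<70)).astype(np.uint8)
n,l,st,c=cv2.connectedComponentsWithStats(m)
for i in range(1,n):
    if st[i,4]>100:
        q=W[l==i];print(st[i],q.mean(0).round(3),q.min(0).round(3),q.max(0).round(3))
E
```

```text
0.0187
[ 163  114   24   79 1536] [0.569 0.033 0.142] [0.561 0.002 0.137] [0.577 0.059 0.145]schema error: expected keys x, y, z, turn
```

View pics/w1b.png

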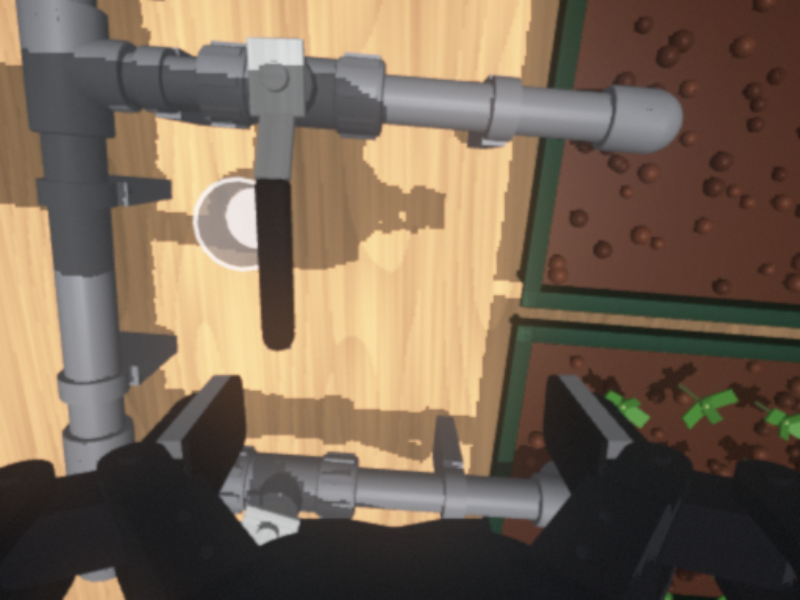

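The wrist picture shows the sown hub at (275,75) and its sleeve from (273,180) to (278,345), so x≈.569. The move was refused because every row needs all four keys. I'll resend it and measure the stem from this picture.

```bash
python3 -m crank '[{"x":0,"y":-4,"z":0,"turn":0},{"x":1,"y":-4,"z":0,"turn":0},{"x":0,"y":-2,"z":0,"turn":0},{"x":0,"y":0,"z":0,"turn":0},{"x":0,"y":0,"z":0,"turn":0}]' 0; python3 - <<'E'
from h import *
for n,u,v,z in [('stem',275,75,.13),('sleeve in',274,181,.142),('sleeve out',278,345,.142),('pipe a',440,98,.088),('pipe b',600,113,.088),('sprout stem',270,528,.13)]: print(n,pt('w1',u*.64,v*.64,z).round(4))
print(manip.state()['tool_pos'])
E
```

```text
time: 0.65
tool_pos: [0.5253, 0.01, 0.2315]
tool_rot: [0.0, 0.707, 0.707, 0.0]
contact_force: [-0.6, -0.1, 0.2]
gripper_width: 0.142
grasp_force: 0.0
stem [0.5711 0.1041 0.13  ]
sleeve in [0.5706 0.0581 0.142 ]
sleeve out [ 0.5677 -0.0206  0.142 ]
pipe a [0.6492 0.0994 0.088 ]
pipe b [0.7354 0.0919 0.088 ]
sprout stem [ 0.5534 -0.1376  0.13  ]
[0.52528406 0.00995642 0.23145307]
```

```bash
python3 -m crank '[{"x":0,"y":0,"z":4,"turn":0},{"x":0,"y":0,"z":4,"turn":0},{"x":0,"y":0,"z":2.9,"turn":0},{"x":0,"y":0,"z":0,"turn":0}]' 0; cat > arc.py <<'E'
from h import *
def arc(S,ths,r,side,hx,hy):   # centre of tool, side -1: behind the lever for opening, +1: for shutting
    for t in ths:
        f=-np.pi/2-.07+t;e=np.array([np.cos(f),np.sin(f)]);n=np.array([-e[1],e[0]])
        h=hx*abs(n[0])+hy*abs(n[1])
        # contact corner kept at radius r
        c=np.array(S)+r*e+side*n*.008-np.array([hx*np.sign(-side*n[0]),hy*np.sign(-side*n[1])])
        print(round(t,2),c.round(4))
E
python3 -c "
from arc import *
arc((.571,.104),np.linspace(.035,1.571,12),.085,-1,.0145,.011)"
```

```text
time: 1.05
tool_pos: [0.5222, 0.0102, 0.1169]
tool_rot: [-0.004, 0.707, 0.707, -0.003]
contact_force: [-1.6, 0.4, -0.6]
gripper_width: -0.0
grasp_force: 0.0
0.04 [0.5455 0.0303]
0.17 [0.5574 0.0076]
0.31 [0.5693 0.0086]
0.45 [0.5809 0.0112]
0.59 [0.5921 0.0154]
0.73 [0.6025 0.0211]
0.87 [0.6121 0.0282]
1.01 [0.6206 0.0366]
1.15 [0.6278 0.046 ]
1.29 [0.6336 0.0564]
1.43 [0.638  0.0675]
1.57 [0.6407 0.0791]
```

```bash
python3 -m crank '[{"x":0,"y":2,"z":0,"turn":0},{"x":0,"y":1.2,"z":0,"turn":0},{"x":0.1,"y":1.2,"z":0,"turn":0}]' 0; python3 -m crank '[{"x":0.25,"y":1.2,"z":0,"turn":0},{"x":0.4,"y":1.1,"z":0,"turn":0},{"x":0.6,"y":1.0,"z":0,"turn":0}]' 0
```

```text
time: 1.35
tool_pos: [0.5688, 0.0105, 0.1225]
tool_rot: [-0.001, 0.707, 0.707, -0.002]
contact_force: [-6.1, -0.1, -0.4]
gripper_width: -0.004
grasp_force: 3.3
time: 1.65
tool_pos: [0.6019, 0.0225, 0.1226]
tool_rot: [-0.001, 0.707, 0.707, -0.002]
contact_force: [-5.1, -3.8, -1.3]
gripper_width: -0.002
grasp_force: 3.3
```

Contact is good, at about 6 N and as predicted. I'll continue the arc.

```bash
python3 -m crank '[{"x":0.7,"y":0.9,"z":0,"turn":0},{"x":0.8,"y":0.8,"z":0,"turn":0},{"x":0.9,"y":0.7,"z":0,"turn":0},{"x":1.0,"y":0.6,"z":0,"turn":0}]' 0; python3 -m crank '[{"x":1.0,"y":0.4,"z":0,"turn":0},{"x":0.5,"y":0.2,"z":0,"turn":0},{"x":0,"y":0,"z":0,"turn":0}]' 0
```

```text
time: 2.05
tool_pos: [0.6331, 0.0552, 0.1229]
tool_rot: [0.002, 0.707, 0.707, -0.002]
contact_force: [-2.6, -8.2, -3.7]
gripper_width: 0.004
grasp_force: 3.9
time: 2.35
tool_pos: [0.6396, 0.0715, 0.1231]
tool_rot: [0.002, 0.707, 0.707, -0.0]
contact_force: [0.5, -4.5, -3.0]
gripper_width: -0.0
grasp_force: 2.0
```

```bash
python3 -m crank '[{"x":0.5,"y":0,"z":0,"turn":0},{"x":0,"y":0,"z":0,"turn":0}]' 0; python3 -m crank '[{"x":0.3,"y":0,"z":0,"turn":0},{"x":0,"y":0,"z":0,"turn":0}]' 0
```

```text
time: 2.55
tool_pos: [0.6399, 0.0763, 0.1237]
tool_rot: [0.002, 0.707, 0.707, 0.0]
contact_force: [1.3, -4.8, -2.5]
gripper_width: 0.004
grasp_force: 2.2
time: 2.75
tool_pos: [0.6401, 0.0791, 0.1239]
tool_rot: [0.002, 0.707, 0.707, 0.001]
contact_force: [2.2, -5.2, -3.1]
gripper_width: 0.002
grasp_force: 2.4
```

```bash
python3 -m crank '[{"x":0.3,"y":0,"z":0,"turn":0},{"x":0,"y":0,"z":0,"turn":0}]' 0; python3 -m crank '[{"x":0.3,"y":0,"z":0,"turn":0},{"x":0,"y":0,"z":0,"turn":0}]' 0
```

```text
time: 2.95
tool_pos: [0.6403, 0.0801, 0.1239]
tool_rot: [0.004, 0.707, 0.707, -0.001]
contact_force: [3.1, -11.8, -2.4]
gripper_width: -0.003
grasp_force: 5.5
time: 3.15
tool_pos: [0.6403, 0.0803, 0.124]
tool_rot: [0.006, 0.708, 0.707, -0.003]
contact_force: [1.1, -19.8, -2.2]
gripper_width: 0.0
grasp_force: 9.5
```

It is against its stop: the force rises to 20 N with no motion. I'll back off, lift and look.

```bash
python3 -m crank '[{"x":-2,"y":0,"z":0,"turn":0},{"x":-4,"y":0.3,"z":-3,"turn":0},{"x":-4,"y":0,"z":-4,"turn":0},{"x":-4,"y":0,"z":-3,"turn":0},{"x":0,"y":0,"z":0,"turn":0}]' 0; python3 - <<'E'
from arc import *
grab('wrist','w2');a=cv2.imread('pics/w2.png');cv2.imwrite('pics/w2b.png',cv2.resize(a,(800,600)))
arc((.5535,-.1455),np.linspace(1.3,0,11),.085,1,.0145,.011)
E
```

```text
time: 3.65
tool_pos: [0.6452, -0.0535, 0.2266]
tool_rot: [0.006, 0.709, 0.705, 0.004]
contact_force: [0.2, 0.1, 1.1]
gripper_width: -0.006
grasp_force: 0.0
1.3 [ 0.6508 -0.1554]
1.17 [ 0.6474 -0.1659]
1.04 [ 0.6426 -0.176 ]
0.91 [ 0.6366 -0.1853]
0.78 [ 0.6295 -0.1937]
0.65 [ 0.6213 -0.2012]
0.52 [ 0.6122 -0.2076]
0.39 [ 0.6023 -0.2127]
0.26 [ 0.5919 -0.2165]
0.13 [ 0.5811 -0.2189]
0.0 [ 0.57   -0.2419]
```

View pics/w2b.png

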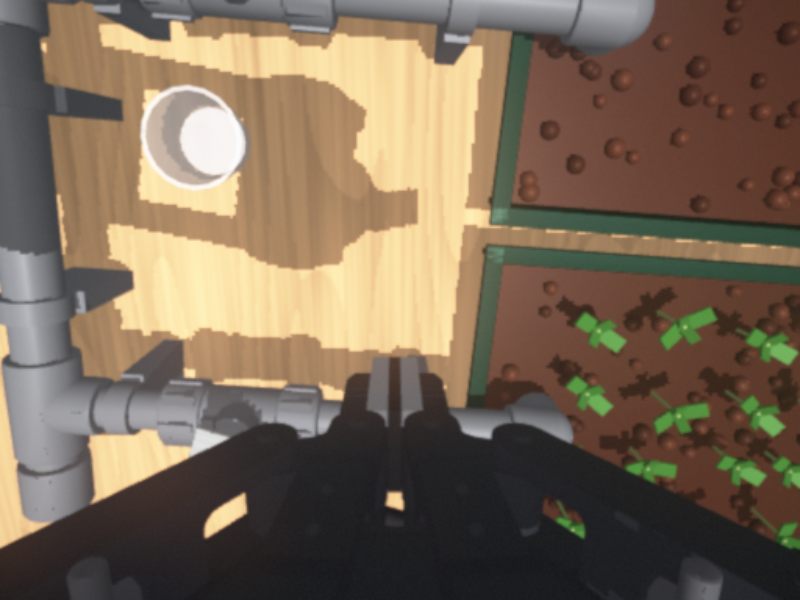

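The picture shows the cup standing undisturbed at (193,137). The levers are out of this view, so I'll check the sown lever with the scene and side cameras and descend on the +y side of the sprout lever.

```bash
cat > lev.py <<'E'
from h import *
def lev(g):
  for c in ['scene','side']:
    t=g+c;grab(c,t);f=np.load(f'pics/{t}.npz');p,d,K,T=f['p'],f['d'],f['K'],f['T']
    v,u=np.mgrid[:384,:512];W=((np.stack([u,v,np.ones_like(u)],-1)@np.linalg.inv(K).T*d[...,None])-T[:3,3])@T[:3,:3]
    m=((d>0)&(W[...,2]>.12)&(W[...,2]<.15)&(p.max(-1)<60)&(W[...,0]>.3)).astype(np.uint8)
    n,l,st,_=cv2.connectedComponentsWithStats(m)
    for i in range(1,n):
      if st[i,4]>40:
        q=W[l==i];mu=q.mean(0);e=np.linalg.svd((q-mu)[:,:2],full_matrices=False)[2][0];e*=np.sign(e[0]-e[1])
        print(c,mu.round(3),'theta',round(np.arctan2(e[1],e[0])+np.pi/2+.07,3))
E
python3 -c "
from lev import *
lev('c')"
python3 -m crank '[{"x":-3,"y":0,"z":2,"turn":0},{"x":-3,"y":0.3,"z":4,"turn":0},{"x":0,"y":0,"z":4,"turn":0},{"x":0,"y":0,"z":0.4,"turn":0},{"x":0,"y":0,"z":0,"turn":0}]' 0
```

```text
scene [ 0.636 -0.172  0.14 ] theta 1.296
scene [0.661 0.098 0.141] theta 1.567
side [0.656 0.093 0.138] theta 1.567
side [ 0.629 -0.177  0.139] theta 1.315
time: 4.3
tool_pos: [0.6426, -0.1069, 0.1113]
tool_rot: [-0.002, 0.707, 0.708, -0.001]
contact_force: [0.2, 0.1, 0.3]
gripper_width: 0.001
grasp_force: 0.0
```

The sown valve is open at 1.567. Next I'll push the sprout lever.

```bash
python3 -m crank '[{"x":-1.5,"y":0.4,"z":-0.5,"turn":0},{"x":-1.5,"y":0.2,"z":0,"turn":0},{"x":-1,"y":0,"z":0,"turn":0},{"x":-1,"y":-0.2,"z":0,"turn":0}]' 0
```

```text
time: 4.7
tool_pos: [0.649, -0.1601, 0.1205]
tool_rot: [0.001, 0.707, 0.707, 0.001]
contact_force: [2.0, 4.5, 3.1]
gripper_width: -0.001
grasp_force: 2.7
```

```bash
python3 -m crank '[{"x":-1,"y":-0.3,"z":0,"turn":0},{"x":-1,"y":-0.5,"z":0,"turn":0},{"x":-1,"y":-0.6,"z":0,"turn":0},{"x":-0.9,"y":-0.7,"z":0,"turn":0}]' 0
```

```text
time: 5.1
tool_pos: [0.6285, -0.1976, 0.1203]
tool_rot: [0.001, 0.707, 0.707, 0.002]
contact_force: [4.1, 4.8, 1.6]
gripper_width: -0.001
grasp_force: 3.3
```

```bash
python3 -m crank '[{"x":-0.7,"y":-0.8,"z":0,"turn":0},{"x":-0.7,"y":-0.9,"z":0,"turn":0},{"x":-0.5,"y":-1,"z":0,"turn":0},{"x":-0.3,"y":-1,"z":0,"turn":0}]' 0
```

```text
time: 5.5
tool_pos: [0.592, -0.2214, 0.1205]
tool_rot: [0.004, 0.707, 0.707, 0.002]
contact_force: [8.1, -1.7, -1.0]
gripper_width: -0.006
grasp_force: 3.5
```

```bash
python3 -m crank '[{"x":0,"y":-0.7,"z":0,"turn":0},{"x":0,"y":-0.4,"z":0,"turn":0},{"x":0,"y":0,"z":0,"turn":0}]' 0
```

```text
time: 5.8
tool_pos: [0.5801, -0.2218, 0.1203]
tool_rot: [0.003, 0.707, 0.707, 0.001]
contact_force: [4.6, -3.2, 0.8]
gripper_width: -0.002
grasp_force: 1.8
```

```bash
python3 -m crank '[{"x":0,"y":-0.5,"z":0,"turn":0},{"x":0,"y":0,"z":0,"turn":0}]' 0; python3 -m crank '[{"x":0,"y":-0.4,"z":0,"turn":0},{"x":0,"y":0,"z":0,"turn":0}]' 0
```

```text
time: 6.0
tool_pos: [0.5753, -0.2219, 0.1203]
tool_rot: [0.003, 0.707, 0.707, 0.0]
contact_force: [3.8, -1.5, 0.4]
gripper_width: 0.004
grasp_force: 2.0
time: 6.2
tool_pos: [0.5714, -0.2221, 0.1203]
tool_rot: [0.003, 0.707, 0.707, 0.0]
contact_force: [4.4, -4.4, 0.4]
gripper_width: -0.002
grasp_force: 2.3
```

```bash
python3 -m crank '[{"x":0,"y":-0.3,"z":0,"turn":0},{"x":0,"y":0,"z":0,"turn":0}]' 0
```

```text
time: 6.4
tool_pos: [0.5686, -0.2223, 0.1204]
tool_rot: [0.004, 0.707, 0.707, 0.0]
contact_force: [5.3, -4.1, 0.2]
gripper_width: 0.003
grasp_force: 2.6
```

```bash
python3 -m crank '[{"x":0,"y":-0.3,"z":0,"turn":0},{"x":0,"y":0,"z":0,"turn":0}]' 0; python3 -m crank '[{"x":0,"y":-0.3,"z":0,"turn":0},{"x":0,"y":0,"z":0,"turn":0}]' 0
```

```text
time: 6.6
tool_pos: [0.5656, -0.2224, 0.1204]
tool_rot: [0.004, 0.707, 0.707, 0.0]
contact_force: [5.6, -4.1, -0.1]
gripper_width: -0.002
grasp_force: 2.7
time: 6.8
tool_pos: [0.5649, -0.2224, 0.1206]
tool_rot: [0.007, 0.707, 0.707, 0.002]
contact_force: [14.6, -5.6, -5.5]
gripper_width: 0.001
grasp_force: 7.1
```

```bash
python3 -m crank '[{"x":0,"y":-0.2,"z":0,"turn":0},{"x":0,"y":0,"z":0,"turn":0}]' 0; python3 -m crank '[{"x":0,"y":2,"z":0,"turn":0},{"x":0,"y":3,"z":0,"turn":0},{"x":0,"y":0,"z":-4,"turn":0},{"x":0,"y":0,"z":-4,"turn":0},{"x":0,"y":0,"z":-4,"turn":0}]' 0;python3 -m crank '[{"x":0,"y":0,"z":0,"turn":0}]' 0; python3 - <<'E'
from lev import *
lev('e');a=cv2.imread('pics/escene.png');cv2.imwrite('pics/eb.png',cv2.resize(a,(800,600)))
E
```

```text
time: 7.0
tool_pos: [0.5648, -0.2225, 0.1208]
tool_rot: [0.008, 0.707, 0.707, 0.004]
contact_force: [20.8, -5.1, -9.2]
gripper_width: -0.002
grasp_force: 10.4
time: 7.5
tool_pos: [0.6084, -0.2203, 0.2392]
tool_rot: [-0.001, 0.707, 0.707, -0.001]
contact_force: [0.8, -1.3, 1.1]
gripper_width: 0.004
grasp_force: 0.0
time: 7.6
tool_pos: [0.6118, -0.2219, 0.2474]
tool_rot: [0.006, 0.707, 0.707, 0.002]
contact_force: [-0.6, -0.3, 0.9]
gripper_width: -0.0
grasp_force: 0.0
scene [ 0.548 -0.228  0.14 ] theta -0.012
scene [0.662 0.098 0.141] theta 1.56
side [0.656 0.093 0.138] theta 1.563
side [ 0.54  -0.233  0.139] theta -0.017
```

View pics/eb.png

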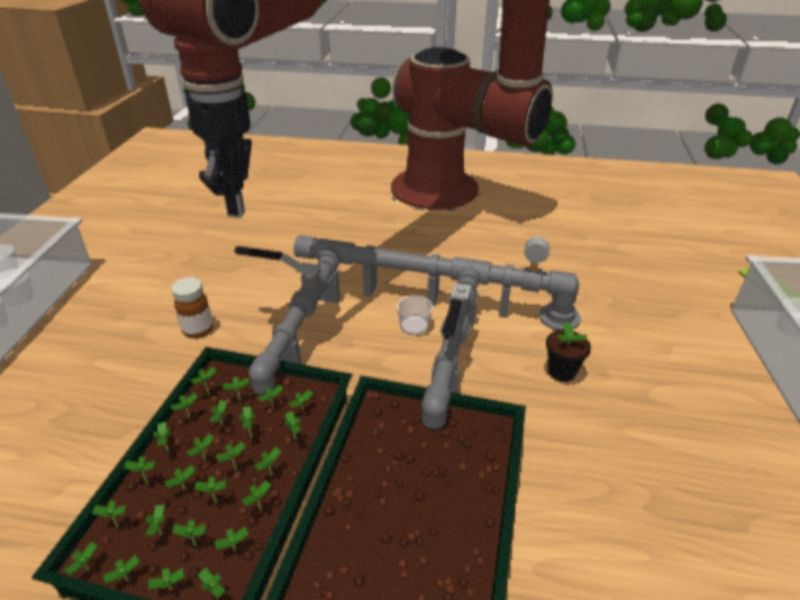

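The picture shows the sprout lever square across its pipe at (258,252) and the sown lever along its pipe at (455,310). The cup, jar and pot have not moved, and the hand is clear.

```bash
python3 -c "
from plant import manip
print(manip.job_done())"
```

```text
the job is handed in; nothing more can be done
None
```

The sown tray's valve was pushed fully open first, then the sprout tray's valve fully shut, each against its stop; the cup, jar and pot were left standing, the hand finished clear, and the job was handed in at about 8 s of the 50 s allowed, with no verdict returned.

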